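# Find the full dart tin by heft

## Task

Three identical closed dart tins stand in the wooden tray; one is full of darts and clearly heavier than the other two, which are nearly empty. Find the full one by feeling the weights, stand the two light tins upright on the cork mat (set them down, do not drop them, never tip a tin over), and finish while still holding the full tin up in the gripper, upright and still, with its base at least 15 cm above the table. Do not disturb the glass, the chalk or the scorer.

Things in the scene. Friction and masses are not known exactly. Their poses are not given: they have to be found in the camera images.
- tin_1: Closed round tin, green with a brass lid band and a red-and-white target on the lid, 58 mm diameter, 105 mm tall, rigid, hard-sided. Looks exactly like the other two; its weight cannot be seen. Origin: centre of its underside, z up along its axis. The nearly empty tins weigh between 0.14 and 0.23 kg each, the full one between 0.45 and 0.66 kg.
- tin_2: Closed round tin, green with a brass lid band and a red-and-white target on the lid, 58 mm diameter, 105 mm tall, rigid, hard-sided. Looks exactly like the other two; its weight cannot be seen. Origin: centre of its underside, z up along its axis. The nearly empty tins weigh between 0.14 and 0.23 kg each, the full one between 0.45 and 0.66 kg.
- tin_3: Closed round tin, green with a brass lid band and a red-and-white target on the lid, 58 mm diameter, 105 mm tall, rigid, hard-sided. Looks exactly like the other two; its weight cannot be seen. Origin: centre of its underside, z up along its axis. The nearly empty tins weigh between 0.14 and 0.23 kg each, the full one between 0.45 and 0.66 kg.
- tray: Fixed square wooden tray where the tins start, 260 x 260 mm, rim 28 mm high and 8 mm thick, inner floor 8 mm above the table. It and the mat lie side by side, one to the robot's left and one to its right, either way round. Origin: centre of its underside, on the table; x and y along its sides, z up. Tins start at least 110 mm apart, centre to centre.
- mat: Fixed square cork mat, flat, brown, 260 x 260 mm and 6 mm thick, empty at the start; the light tins go here. It has room for all three tins. A tin is on the mat when the middle of its base is over it. Origin: centre of its underside, on the table; x and y along its sides, z up.
- tumbler: Bystander: drinking glass, 72 mm across the rim, 95 mm tall, standing loose beyond the tray and mat. Origin: centre of its underside.
- chalk: Bystander: small red cue-chalk cube with a blue top, 24 mm wide, 23 mm tall, loose. Origin: centre of its underside.
- scorer: Bystander: black score keeper, 100 x 60 x 30 mm, with grey screen and two orange buttons, loose. Origin: centre of its underside.
There are look-alikes about, which are no part of the job. Leave any black look-alike of the tin_1 alone. Leave any orange look-alike of the tin_2 alone.

How it is judged:
By the outcome, as a careful person would: the job done as asked, in the order asked, and still so for the second after the job is handed in, while the arm keeps its last pose, push and grip.
It also fails if it takes over 72 s, if anything falls off the work surface, if the arm or the gripper's body presses on something with over 40 N, if the wrist force passes 120 N, or if a joint passes its speed limit or range.

## Robot

A 6-joint arm with a two-finger parallel gripper is mounted at the origin on the work surface. World frame = base frame: x ahead of the robot, y to its left, z up, the work surface at z = 0. Lengths are in m, angles in rad, forces in N, time in s.
With the tool pointing down it reaches from about 0.35 to 0.975 m from the base axis. Payload 4.9 kg.
Tool frame: the origin (TCP) lies at the very end of the fingers, on their centre line; the grasp point (between the pads) lies 19 mm behind it; z points along the fingers, y is the direction in which the jaws open and shut (so a half turn about z gives the same grasp; the last joint's range is limited). The gripper opens to 85 mm and grips with 20 to 120 N. Pads are 22 mm wide; open, the fingers measure 114 mm over their backs; the gripper's body (76 mm by 85 mm) begins 54 mm behind the grasp point. The pads swing forward as they close: fully open they stand 13 mm farther back than shut.
Start: joints at [1.184, 0.053, 1.613, -0, 1.476, -0.119], TCP at [0.165, 0.603, 0.231] pointing down, gripper open.
Joint ranges: [-3.01, 3.01], [-1.01, 2.22], [0.06, 2.58], [-1.02, 4.17], [0.09, 2.62], [-3.14, 3.14]. Speed limits (rad/s): [2.57, 2.57, 3.14, 3.14, 3.14, 3.14].

## Interface

Orientations are given as a unit quaternion [w, x, y, z].
In Python, from plant import state, eyes, job_done gives the robot as it stands.
- The arm moves only by the tool apply_moves, never from a script. Its argument "commands" is a list of rows, each an object with "linear": the shift along the tool's x, y, z in m, a list of three; "delta_rot": the turn, a rotation vector about the tool's x, y, z in degrees, a list of three; "fingers": the closure in counts, from 0 (fully open) to 255 (shut). In form: [{"linear": [x, y, z], "delta_rot": [wx, wy, wz], "fingers": fingers}, ...]. A call has exactly 8 rows; each row is the pose to reach, as a shift and turn from the pose commanded when the call began, along the tool's axes at that moment; what a row does not reach only later rows make up. A row lasts 1/10 s, in which the tool goes at most 50 mm and 8.59 degrees, less where a joint would pass 70% of its speed; a pose out of reach is approached as far as the arm can. A call with a gripper value outside its range is refused whole. The fingers move at their own pace and stop on an object; the grip force is fixed at half the most. Time passes only in rows, so rows that repeat a pose let the fingers close, or fill a call up. It gives the time, the measured TCP pose, the force and the opening at its end, in the units of the state.
- state(): the state, without advancing time (a new reading comes with each control period).
- eyes.grab_frame(name): name is "scene" or "top" or "wrist"; returns the picture (400x640x3 uint8, red, green, blue); there is no depth.
- eyes.camera_params(name): a dict with "fx", "fy", "cx", "cy" (pixels), "k1" (the pictures are not rectified: a ray, as slopes to the right and down, at radius r is drawn at 1 + k1 r^2 times it, then the intrinsics apply), "position" and "rotation" of the camera in the world; the wrist camera has in their place "T_tool_cam" (4x4, takes a point from camera to tool coordinates, whose origin is the TCP and whose axes are the flange's). Camera axes: x right, y down, z forward; pixel columns grow to the right and rows downward; lengths in m; the calibration is good to about 2 mm. A picture is of the moment at which its call begins: read the wrist's pose just before it. camera_params takes no time and is no camera call.
- job_done(): hands the job in, once; it reports no verdict.
The state is a dict: "time": time; "joint_pos": joint angles; "joint_vel": joint speeds; "joint_efforts": joint torques, N m; "tool_pos": TCP position; "tool_rot": TCP orientation; "contact_force": force on the tool from outside, world axes, zero at the start; "ft_torque": the same for the moment, N m; "gripper_width": opening from 0.0 (shut) to 1.0 (fully open).
Only numpy, scipy, OpenCV 4.12 (cv2) and the standard library are available. Lean on these libraries where they do the work, as an engineer would, in place of code of your own. Each camera call takes 0.05 s, during which the arm holds its last target.

## Working session

There is one attempt and no reset: what is moved stays moved. The work goes in short steps, Python scripts to look and compute and a tool call to move; the robot and the scene stay as the last step left them, time stands still between calls to the robot, and variables do not carry over. Pictures are saved under pics/ and viewed, and the job is handed in when it is done.

Besides the shell and the picture viewer there is one more tool, called after "Request:" as name(argument=value, ...) on one line, values as JSON. apply_moves: Moves the arm, as the interface text tells. Its arguments: {"type":"object","properties":{"commands":{"type":"array","items":{"type":"object","properties":{"linear":{"type":"array","items":{"type":"number"}},"delta_rot":{"type":"array","items":{"type":"number"}},"fingers":{"type":"number"}}}}},"required":["commands"]}

```bash
ls; mkdir -p pics; python3 - <<'E'
from plant import state, eyes
import cv2
s=state();print(s)
for n in("top","scene"):
    im=eyes.grab_frame(n);cv2.imwrite(f"pics/{n}0.png",im[:,:,::-1]);print(n,eyes.camera_params(n))
print(eyes.camera_params("wrist"))
E
```

```text
pics
{'time': 0.0, 'joint_pos': array([ 1.18400326e+00,  5.33366096e-02,  1.61433152e+00, -1.22846829e-05,
        1.47598551e+00, -1.18976230e-01]), 'joint_vel': array([ 0.00022232, -0.00104747, -0.00016089,  0.00018401,  0.00053442,
       -0.0002823 ]), 'joint_efforts': array([ 2.06234348e-03, -3.93664062e+01, -3.70186579e+01,  6.02891100e-05,
        6.72527152e-03, -1.26385405e-05]), 'tool_pos': array([0.1651389 , 0.60212977, 0.23005316]), 'tool_rot': array([-2.51907246e-04,  1.33507929e-01,  9.91047209e-01, -9.99246675e-04]), 'contact_force': array([-0.04091883,  0.00293596,  0.23499956]), 'ft_torque': array([-0.0084588 , -0.02389124, -0.01932996]), 'gripper_width': 0.9990334883747819}
top {'fx': 434.13237467503313, 'fy': 434.13237467503313, 'cx': 321.48038000000264, 'cy': 198.19390976212875, 'k1': -0.10299107917725255, 'position': array([0.41023072, 0.02361606, 0.93640051]), 'rotation': array([ 0.07416546, -0.66369079,  0.73992408, -0.08078596])}
scene {'fx': 398.52008006399126, 'fy': 398.52008006399126, 'cx': 315.5134505126637, 'cy': 196.2626043030226, 'k1': 0.013850417732196602, 'position': array([ 0.9509853 , -0.39228356,  0.66205697]), 'rotation': array([-0.32668893,  0.87524564,  0.33318953, -0.12729552])}
{'fx': 320.5055852841659, 'fy': 320.5055852841659, 'cx': 323.3867814096233, 'cy': 199.0646608035714, 'k1': -0.03987954155692213, 'T_tool_cam': array([[-6.54372844e-04, -9.52530249e-01, -3.04443257e-01,
         7.86210720e-02],
       [ 9.99999769e-01, -6.78768698e-04, -2.57025786e-05,
         5.49091468e-04],
       [-1.82164070e-04, -3.04443204e-01,  9.52530473e-01,
        -1.43214364e-01],
       [ 0.00000000e+00,  0.00000000e+00,  0.00000000e+00,
         1.00000000e+00]])}
```

View pics/top0.png

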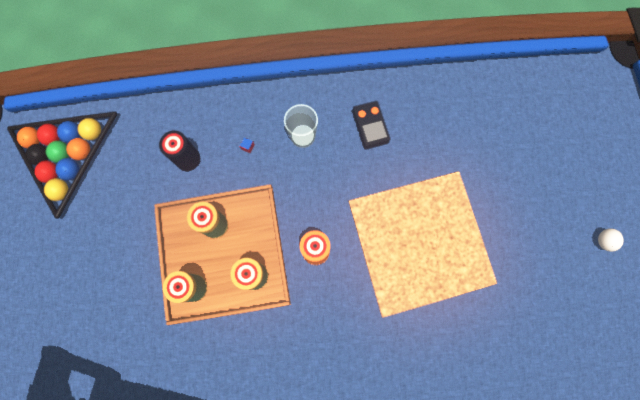

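View pics/scene0.png

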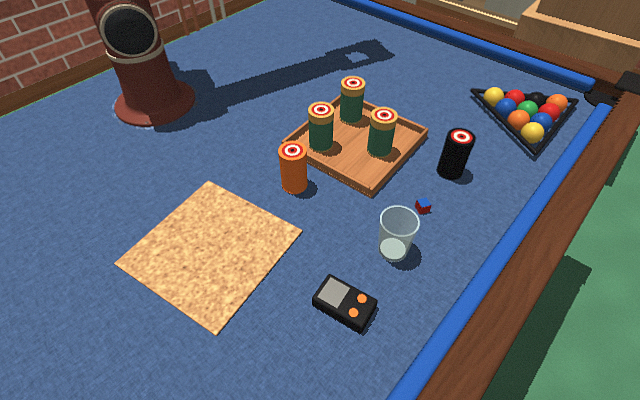

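The tray holds three tins, with lids in the top view at (202,217), (179,287) and (246,274). The orange look-alike is at (315,246) between tray and mat, and the black one is at (174,145) beyond the tray. Next I'll localize the lids and check an enlarged crop.

```bash
cat > h.py <<'E'
import numpy as np, cv2
from plant import state, eyes
from scipy.spatial.transform import Rotation as R
def rot(q): return R.from_quat([q[1],q[2],q[3],q[0]]).as_matrix()
def camT(n,s=None):
    p=eyes.camera_params(n)
    if n!="wrist": return p,rot(p['rotation']),np.array(p['position'])
    s=s or state();T=np.array(p['T_tool_cam']);Rt=rot(s['tool_rot'])
    return p,Rt@T[:3,:3],Rt@T[:3,3]+s['tool_pos']
def px2w(n,u,v,z,s=None):
    p,Rm,t=camT(n,s)
    d=np.array([(u-p['cx'])/p['fx'],(v-p['cy'])/p['fy']]);x=d.copy()
    for _ in range(20): x=d/(1+p['k1']*(x@x))
    r=Rm@np.array([*x,1]);return t+r*(z-t[2])/r[2]
def w2px(n,P,s=None):
    p,Rm,t=camT(n,s);c=Rm.T@(np.array(P)-t);x=c[:2]/c[2];x=x*(1+p['k1']*(x@x))
    return np.array([p['cx']+p['fx']*x[0],p['cy']+p['fy']*x[1]])
def redcent(im,u,v,r=16):
    # centroid of lid disc bounded by brass ring: use target red/white mask
    c=im[v-r:v+r,u-r:u+r].astype(int);R_,G,B=c[...,0],c[...,1],c[...,2]
    m=((R_>150)&(abs(R_-G)<45)&(abs(G-B)<45)|((R_>120)&(G<70)&(B<70))).astype(np.uint8)
    n,l,st,ce=cv2.connectedComponentsWithStats(m)
    i=1+np.argmax(st[1:,4]);x,y,w,h,a=st[i];return x+u-r+w/2-.5,y+v-r+h/2-.5,w,h
E
python3 - <<'E'
from h import *
im=cv2.imread('pics/top0.png')[:,:,::-1].copy()
cv2.imwrite('pics/crop0.png',cv2.resize(im[90:340,140:350],None,fx=2.3,fy=2.3,interpolation=cv2.INTER_CUBIC)[:,:,::-1])
for u,v in((202,217),(179,287),(246,274),(315,246),(174,145)):
    c=redcent(im,u,v); print((u,v),c,px2w('top',c[0],c[1],.113 if u<300 and v>200 else .105).round(4))
print('scene')
im=cv2.imread('pics/scene0.png')[:,:,::-1].copy()
for u,v in((352,83),(320,109),(384,115),(292,150)):
    c=redcent(im,u,v,13); print((u,v),c,px2w('scene',c[0],c[1],.113).round(4))
print('mat');[print(px2w('top',u,v,.006).round(3)) for u,v in((350,201),(459,173),(495,283),(384,316))]
print('tray');[print(px2w('top',u,v,.028).round(3)) for u,v in((155,205),(270,186),(289,303),(167,323))]
print('others');[print(px2w('top',u,v,z).round(3)) for u,v,z in((301,120,.095),(247,146,.02),(371,125,.03))]
E
```

```text
(202, 217) (np.float64(201.5), np.float64(216.0), np.int32(16), np.int32(17)) [0.5834 0.2414 0.113 ]
(179, 287) (np.float64(177.5), np.float64(286.0), np.int32(16), np.int32(17)) [0.4538 0.2947 0.113 ]
(246, 274) (np.float64(246.0), np.float64(273.0), np.int32(17), np.int32(17)) [0.4652 0.1627 0.113 ]
(315, 246) (np.float64(314.5), np.float64(245.5), np.int32(16), np.int32(18)) [0.5041 0.029  0.105 ]
(174, 145) (np.float64(172.0), np.float64(143.0), np.int32(15), np.int32(15)) [0.7437 0.298  0.105 ]
scene
(352, 83) (np.float64(353.0), np.float64(82.0), np.int32(17), np.int32(9)) [0.4532 0.297  0.113 ]
(320, 109) (np.float64(320.5), np.float64(109.0), np.int32(18), np.int32(11)) [0.4648 0.1643 0.113 ]
(384, 115) (np.float64(384.0), np.float64(114.5), np.int32(19), np.int32(10)) [0.5837 0.2424 0.113 ]
(292, 150) (np.float64(292.0), np.float64(150.0), np.int32(21), np.int32(13)) [0.5114 0.0236 0.113 ]
mat
[ 0.604 -0.058  0.006]
[ 0.641 -0.31   0.006]
[ 0.391 -0.346  0.006]
[ 0.352 -0.099  0.006]
tray
[0.636 0.365 0.028]
[0.651 0.112 0.028]
[0.401 0.094 0.028]
[0.385 0.349 0.028]
others
[0.767 0.03  0.095]
[0.751 0.156 0.02 ]
[ 0.766 -0.124  0.03 ]
```

```bash
sleep 0
```

```text
(no output)
```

View pics/crop0.png

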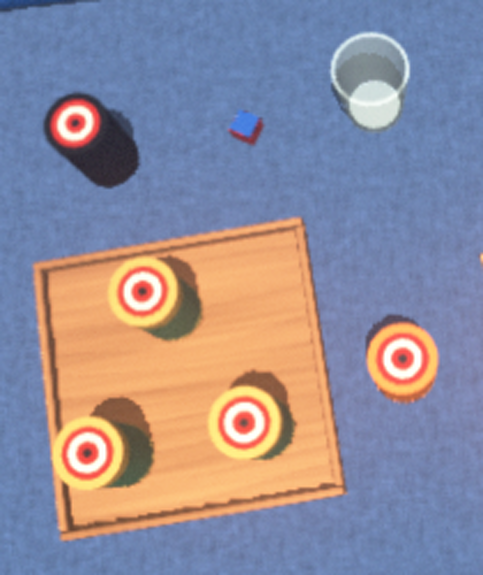

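The crop confirms that the three tins in the tray have green sides and brass lids; the orange and black ones stand outside it. I'll start with the tin at (0.4535, 0.296).

```bash
cat >> h.py <<'E'
def to(*P):
    s=state();Rt=rot(s['tool_rot']);print('t',round(s['time'],2),'tcp',s['tool_pos'].round(4),'F',s['contact_force'].round(2),'w',round(s['gripper_width'],3),'q',s['joint_pos'].round(2))
    # nominal frame: straight down
    yaw=np.arctan2(Rt[1,0],Rt[0,0]);c,n=np.cos(yaw),np.sin(yaw)
    N=np.array([[c,n,0],[n,-c,0],[0,0,-1]])
    print('yaw',np.degrees(yaw).round(2),'tilt',np.degrees(np.arccos(-Rt[2,2])).round(2))
    print('tool delta',(N.T@(np.array(P)-s['tool_pos'])).round(4))
E
python3 -c "
from h import *
to(.4535,.296,.2)"
```

```text
t 0.1 tcp [0.1652 0.6022 0.2302] F [-1.21  0.65 -0.57] w 1.003 q [ 1.18  0.05  1.61  0.    1.48 -0.12]
yaw 164.66 tilt 0.11
tool delta [-0.3591 -0.219   0.0302]
```

Request:
apply_moves(commands=[{"linear":[-0.03,-0.018,0],"delta_rot":[0,0,0],"fingers":0},{"linear":[-0.07,-0.043,0],"delta_rot":[0,0,0],"fingers":0},{"linear":[-0.11,-0.067,0],"delta_rot":[0,0,0],"fingers":0},{"linear":[-0.15,-0.091,0],"delta_rot":[0,0,0],"fingers":0},{"linear":[-0.19,-0.116,0],"delta_rot":[0,0,0],"fingers":0},{"linear":[-0.23,-0.14,0],"delta_rot":[0,0,0],"fingers":0},{"linear":[-0.27,-0.165,0],"delta_rot":[0,0,0],"fingers":0},{"linear":[-0.3,-0.183,0],"delta_rot":[0,0,0],"fingers":0}])

```text
time: 0.9
tool_pos: [0.4074, 0.3446, 0.2309]
tool_rot: [-0.0, 0.134, 0.991, -0.0]
contact_force: [-0.3, 0.4, -0.0]
gripper_width: 0.999
```

Request:
apply_moves(commands=[{"linear":[-0.03,-0.018,0.01],"delta_rot":[0,0,0],"fingers":0},{"linear":[-0.048,-0.03,0.02],"delta_rot":[0,0,0],"fingers":0},{"linear":[-0.059,-0.036,0.03],"delta_rot":[0,0,0],"fingers":0},{"linear":[-0.059,-0.036,0.03],"delta_rot":[0,0,0],"fingers":0},{"linear":[-0.059,-0.036,0.03],"delta_rot":[0,0,0],"fingers":0},{"linear":[-0.059,-0.036,0.03],"delta_rot":[0,0,0],"fingers":0},{"linear":[-0.059,-0.036,0.03],"delta_rot":[0,0,0],"fingers":0},{"linear":[-0.059,-0.036,0.03],"delta_rot":[0,0,0],"fingers":0}])

```text
time: 1.7
tool_pos: [0.4534, 0.2973, 0.2019]
tool_rot: [0.0, 0.133, 0.991, 0.0]
contact_force: [-0.2, 0.0, 1.0]
gripper_width: 0.999
```

```bash
python3 -c "
from h import *
s=state();im=eyes.grab_frame('wrist');cv2.imwrite('pics/w1.png',im[:,:,::-1])
for P in((.4535,.296,.113),(.465,.1635,.113),(.5836,.242,.113)): print(w2px('wrist',P,s))
to(.4535,.296,.06)"
```

```text
[321.05828983 205.04874048]
[168.5510924  258.39598545]
[301.85478616 350.97501382]
t 1.75 tcp [0.4534 0.2971 0.2018] F [0.48 0.38 0.72] w 1.002 q [ 0.44 -0.13  1.84  0.    1.43 -0.86]
yaw 164.72 tilt 0.04
tool delta [-0.0004 -0.0011  0.1418]
```

View pics/w1.png

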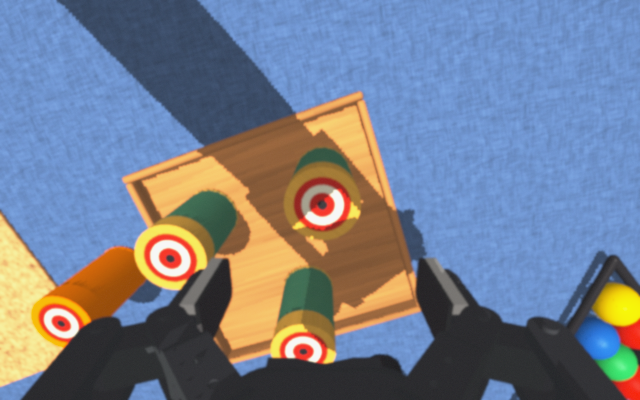

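The wrist view shows the lids at (322,204), (170,258) and (303,350), within 2 px of the prediction. Descending now.

Request:
apply_moves(commands=[{"linear":[0,0,0.015],"delta_rot":[0,0,0],"fingers":0},{"linear":[0,0,0.035],"delta_rot":[0,0,0],"fingers":0},{"linear":[0,0,0.055],"delta_rot":[0,0,0],"fingers":0},{"linear":[0,0,0.075],"delta_rot":[0,0,0],"fingers":0},{"linear":[0,0,0.095],"delta_rot":[0,0,0],"fingers":0},{"linear":[0,0,0.115],"delta_rot":[0,0,0],"fingers":0},{"linear":[0,0,0.132],"delta_rot":[0,0,0],"fingers":0},{"linear":[0,0,0.142],"delta_rot":[0,0,0],"fingers":0}])

```text
time: 2.55
tool_pos: [0.452, 0.2958, 0.0564]
tool_rot: [-0.002, 0.133, 0.991, -0.001]
contact_force: [0.1, -0.6, -0.2]
gripper_width: 0.999
```

Request:
apply_moves(commands=[{"linear":[0,0,0],"delta_rot":[0,0,0],"fingers":30},{"linear":[0,0,0],"delta_rot":[0,0,0],"fingers":50},{"linear":[0,0,0],"delta_rot":[0,0,0],"fingers":70},{"linear":[0,0,0],"delta_rot":[0,0,0],"fingers":90},{"linear":[0,0,0],"delta_rot":[0,0,0],"fingers":255},{"linear":[0,0,0],"delta_rot":[0,0,0],"fingers":255},{"linear":[0,0,0],"delta_rot":[0,0,0],"fingers":255},{"linear":[0,0,0],"delta_rot":[0,0,0],"fingers":255}])

```text
time: 3.35
tool_pos: [0.4547, 0.297, 0.0608]
tool_rot: [0.001, 0.134, 0.991, 0.001]
contact_force: [-0.1, -0.7, 6.6]
gripper_width: 0.665
```

```bash
python3 -c "
from h import *
to(.4535,.296,.06)"
```

```text
t 3.35 tcp [0.4547 0.297  0.0608] F [-0.06 -0.67  6.63] w 0.665 q [ 0.44  0.03  1.94 -0.    1.17 -0.86]
yaw 164.65 tilt 0.15
tool delta [ 0.0009 -0.0012  0.0008]
```

Request:
apply_moves(commands=[{"linear":[0,0,-0.006],"delta_rot":[0,0,0],"fingers":255},{"linear":[0,0,-0.015],"delta_rot":[0,0,0],"fingers":255},{"linear":[0,0,-0.025],"delta_rot":[0,0,0],"fingers":255},{"linear":[0,0,-0.035],"delta_rot":[0,0,0],"fingers":255},{"linear":[0,0,-0.04],"delta_rot":[0,0,0],"fingers":255},{"linear":[0,0,-0.04],"delta_rot":[0,0,0],"fingers":255},{"linear":[0,0,-0.04],"delta_rot":[0,0,0],"fingers":255},{"linear":[0,0,-0.04],"delta_rot":[0,0,0],"fingers":255}])

```text
time: 4.15
tool_pos: [0.4532, 0.2963, 0.0987]
tool_rot: [-0.0, 0.133, 0.991, -0.0]
contact_force: [-0.7, 0.0, -2.8]
gripper_width: 0.662
```

```bash
cat >> h.py <<'E'
def weigh(n=8,cam='scene',f=None):
    F=[];T=[]
    for i in range(n):
        s=state();F.append(s['contact_force']);T.append(s['ft_torque']);im=eyes.grab_frame(cam)
    F=np.array(F);print('F mean',F.mean(0).round(2),'sd',F.std(0).round(2),'kg',round(-F[:,2].mean()/9.81,3))
    if f: cv2.imwrite(f,im[:,:,::-1])
    return im
E
python3 -c "
from h import *
weigh(8,'scene','pics/s1.png')
to(.4535,.296,.06)"
```

```text
F mean [ 0.11  0.11 -1.86] sd [0.66 0.32 0.42] kg 0.19
t 4.55 tcp [0.4536 0.2965 0.0992] F [ 0.55 -0.07 -2.01] w 0.667 q [ 0.44 -0.02  1.92 -0.    1.25 -0.86]
yaw 164.66 tilt 0.01
tool delta [-0.0001 -0.0005  0.0392]
```

View pics/s1.png

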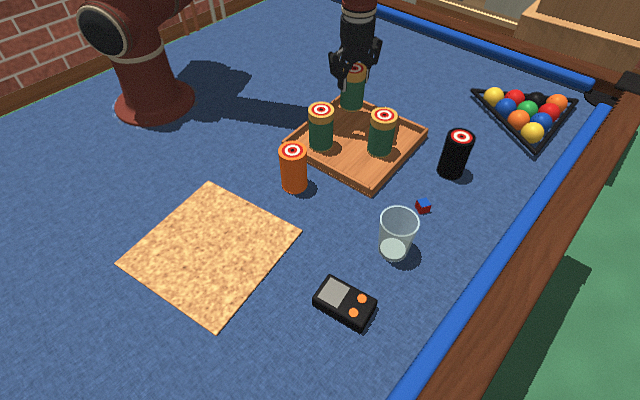

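This tin weighs about 0.19 kg, so it is light. The picture shows it gripped upright above the tray at (352,90), with everything else unchanged. It goes to the mat at (0.55,-0.25).

```bash
python3 -c "
from h import *
to(.55,-.25,.24);to(.55,-.25,.06)"
```

```text
t 4.55 tcp [0.4536 0.2965 0.0992] F [ 0.55 -0.07 -2.01] w 0.667 q [ 0.44 -0.02  1.92 -0.    1.25 -0.86]
yaw 164.66 tilt 0.01
tool delta [-0.2376 -0.5015 -0.1408]
t 4.55 tcp [0.4536 0.2965 0.0992] F [ 0.55 -0.07 -2.01] w 0.667 q [ 0.44 -0.02  1.92 -0.    1.25 -0.86]
yaw 164.66 tilt 0.01
tool delta [-0.2376 -0.5015  0.0392]
```

Request:
apply_moves(commands=[{"linear":[0,0,-0.01],"delta_rot":[0,0,0],"fingers":255},{"linear":[0,0,-0.03],"delta_rot":[0,0,0],"fingers":255},{"linear":[0,0,-0.055],"delta_rot":[0,0,0],"fingers":255},{"linear":[0,0,-0.08],"delta_rot":[0,0,0],"fingers":255},{"linear":[0,0,-0.105],"delta_rot":[0,0,0],"fingers":255},{"linear":[0,0,-0.125],"delta_rot":[0,0,0],"fingers":255},{"linear":[0,0,-0.135],"delta_rot":[0,0,0],"fingers":255},{"linear":[0,0,-0.14],"delta_rot":[0,0,0],"fingers":255}])

```text
time: 5.35
tool_pos: [0.4541, 0.2967, 0.241]
tool_rot: [0.001, 0.133, 0.991, 0.001]
contact_force: [0.1, 0.1, -1.6]
gripper_width: 0.665
```

Request:
apply_moves(commands=[{"linear":[-0.006,-0.0125,0],"delta_rot":[0,0,0],"fingers":255},{"linear":[-0.018,-0.0375,0],"delta_rot":[0,0,0],"fingers":255},{"linear":[-0.034,-0.072,0],"delta_rot":[0,0,0],"fingers":255},{"linear":[-0.05,-0.106,0],"delta_rot":[0,0,0],"fingers":255},{"linear":[-0.067,-0.141,0],"delta_rot":[0,0,0],"fingers":255},{"linear":[-0.084,-0.177,0],"delta_rot":[0,0,0],"fingers":255},{"linear":[-0.101,-0.213,0],"delta_rot":[0,0,0],"fingers":255},{"linear":[-0.118,-0.249,0],"delta_rot":[0,0,0],"fingers":255}])

```text
time: 6.15
tool_pos: [0.5005, 0.0228, 0.2375]
tool_rot: [-0.001, 0.134, 0.991, -0.0]
contact_force: [0.0, -0.6, -1.8]
gripper_width: 0.67
```

Request:
apply_moves(commands=[{"linear":[-0.017,-0.036,0],"delta_rot":[0,0,0],"fingers":255},{"linear":[-0.034,-0.072,0],"delta_rot":[0,0,0],"fingers":255},{"linear":[-0.051,-0.108,0],"delta_rot":[0,0,0],"fingers":255},{"linear":[-0.068,-0.144,0],"delta_rot":[0,0,0],"fingers":255},{"linear":[-0.085,-0.18,0],"delta_rot":[0,0,0],"fingers":255},{"linear":[-0.101,-0.213,0],"delta_rot":[0,0,0],"fingers":255},{"linear":[-0.113,-0.239,0],"delta_rot":[0,0,0],"fingers":255},{"linear":[-0.119,-0.251,0],"delta_rot":[0,0,0],"fingers":255}])

```text
time: 6.95
tool_pos: [0.5485, -0.251, 0.2372]
tool_rot: [-0.002, 0.135, 0.991, 0.0]
contact_force: [0.9, 0.8, -1.3]
gripper_width: 0.664
```

Request:
apply_moves(commands=[{"linear":[0,0,0.01],"delta_rot":[0,0,0],"fingers":255},{"linear":[0,0,0.03],"delta_rot":[0,0,0],"fingers":255},{"linear":[0,0,0.055],"delta_rot":[0,0,0],"fingers":255},{"linear":[0,0,0.08],"delta_rot":[0,0,0],"fingers":255},{"linear":[0,0,0.105],"delta_rot":[0,0,0],"fingers":255},{"linear":[0,0,0.13],"delta_rot":[0,0,0],"fingers":255},{"linear":[0,0,0.145],"delta_rot":[0,0,0],"fingers":255},{"linear":[0,0,0.155],"delta_rot":[0,0,0],"fingers":255}])

```text
time: 7.75
tool_pos: [0.5487, -0.2467, 0.0819]
tool_rot: [-0.002, 0.133, 0.991, 0.001]
contact_force: [0.8, -0.1, -1.1]
gripper_width: 0.665
```

```bash
python3 -c "
from h import *
weigh(4,'scene','pics/s2.png')
to(.55,-.25,.06)"
```

```text
F mean [-0.16  0.09 -1.82] sd [0.71 0.25 0.62] kg 0.185
t 7.95 tcp [ 0.5504 -0.2484  0.0852] F [-0.46 -0.05 -1.48] w 0.667 q [-0.55  0.13  1.78  0.    1.23 -1.85]
yaw 164.67 tilt 0.07
tool delta [-0.     -0.0017  0.0252]
```

View pics/s2.png

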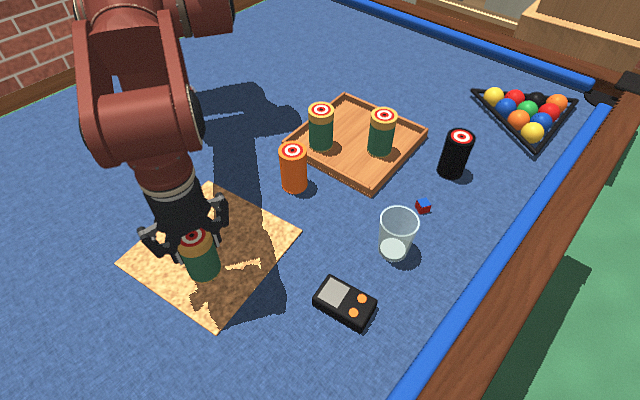

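The tin hangs upright over the mat at (200,260). I'll lower the last 25 mm slowly.

Request:
apply_moves(commands=[{"linear":[0,0,0.006],"delta_rot":[0,0,0],"fingers":255},{"linear":[0,0,0.012],"delta_rot":[0,0,0],"fingers":255},{"linear":[0,0,0.017],"delta_rot":[0,0,0],"fingers":255},{"linear":[0,0,0.02],"delta_rot":[0,0,0],"fingers":255},{"linear":[0,0,0.022],"delta_rot":[0,0,0],"fingers":255},{"linear":[0,0,0.024],"delta_rot":[0,0,0],"fingers":255},{"linear":[0,0,0.024],"delta_rot":[0,0,0],"fingers":255},{"linear":[0,0,0.024],"delta_rot":[0,0,0],"fingers":255}])

```text
time: 8.75
tool_pos: [0.5499, -0.2484, 0.0604]
tool_rot: [0.0, 0.134, 0.991, -0.0]
contact_force: [-0.2, -1.2, -1.6]
gripper_width: 0.671
```

```bash
python3 -c "
from h import *
weigh(3)
to(.55,-.25,.06)"
```

```text
F mean [ 0.38 -0.7  -1.43] sd [0.62 0.36 0.47] kg 0.146
t 8.9 tcp [ 0.55   -0.2485  0.0606] F [-0.55 -0.17 -0.64] w 0.669 q [-0.55  0.16  1.79 -0.    1.18 -1.85]
yaw 164.65 tilt 0.03
tool delta [-0.0004 -0.0015  0.0006]
```

Another 1–2 mm until there is contact.

Request:
apply_moves(commands=[{"linear":[0,0,0.0005],"delta_rot":[0,0,0],"fingers":255},{"linear":[0,0,0.001],"delta_rot":[0,0,0],"fingers":255},{"linear":[0,0,0.001],"delta_rot":[0,0,0],"fingers":255},{"linear":[0,0,0.0015],"delta_rot":[0,0,0],"fingers":255},{"linear":[0,0,0.0015],"delta_rot":[0,0,0],"fingers":255},{"linear":[0,0,0.002],"delta_rot":[0,0,0],"fingers":255},{"linear":[0,0,0.002],"delta_rot":[0,0,0],"fingers":255},{"linear":[0,0,0.002],"delta_rot":[0,0,0],"fingers":255}])

```text
time: 9.7
tool_pos: [0.55, -0.2485, 0.0589]
tool_rot: [0.0, 0.133, 0.991, -0.0]
contact_force: [-1.5, 0.5, 3.7]
gripper_width: 0.665
```

```bash
python3 -c "
from h import *
weigh(3)
to(.55,-.25,.06)"
```

```text
F mean [-1.63  0.73  4.01] sd [0.64 0.71 0.27] kg -0.409
t 9.85 tcp [ 0.5501 -0.2485  0.0589] F [-1.64  1.54  5.72] w 0.668 q [-0.55  0.17  1.79  0.    1.18 -1.85]
yaw 164.66 tilt 0.02
tool delta [-0.0003 -0.0015 -0.0011]
```

It has touched down (force on the tool now +4 N). Opening, then rising.

Request:
apply_moves(commands=[{"linear":[0,0,0],"delta_rot":[0,0,0],"fingers":70},{"linear":[0,0,0],"delta_rot":[0,0,0],"fingers":50},{"linear":[0,0,0],"delta_rot":[0,0,0],"fingers":25},{"linear":[0,0,0],"delta_rot":[0,0,0],"fingers":0},{"linear":[0,0,0],"delta_rot":[0,0,0],"fingers":0},{"linear":[0,0,0],"delta_rot":[0,0,0],"fingers":0},{"linear":[0,0,-0.008],"delta_rot":[0,0,0],"fingers":0},{"linear":[0,0,-0.02],"delta_rot":[0,0,0],"fingers":0}])

```text
time: 10.65
tool_pos: [0.5493, -0.248, 0.0782]
tool_rot: [-0.001, 0.133, 0.991, 0.0]
contact_force: [-0.4, -0.7, 0.8]
gripper_width: 1.001
```

Request:
apply_moves(commands=[{"linear":[0,0,-0.015],"delta_rot":[0,0,0],"fingers":0},{"linear":[0,0,-0.035],"delta_rot":[0,0,0],"fingers":0},{"linear":[0,0,-0.06],"delta_rot":[0,0,0],"fingers":0},{"linear":[0,0,-0.085],"delta_rot":[0,0,0],"fingers":0},{"linear":[0,0,-0.105],"delta_rot":[0,0,0],"fingers":0},{"linear":[0,0,-0.12],"delta_rot":[0,0,0],"fingers":0},{"linear":[0,0,-0.125],"delta_rot":[0,0,0],"fingers":0},{"linear":[0,0,-0.125],"delta_rot":[0,0,0],"fingers":0}])

```text
time: 11.45
tool_pos: [0.5503, -0.2486, 0.2045]
tool_rot: [0.001, 0.133, 0.991, -0.0]
contact_force: [-0.3, 1.0, 0.2]
gripper_width: 0.999
```

```bash
python3 -c "
from h import *
im=weigh(1,'scene','pics/s3.png')
to(.465,.1635,.2)"
```

```text
F mean [-0.28  0.97  0.2 ] sd [0. 0. 0.] kg -0.021
t 11.5 tcp [ 0.5497 -0.2483  0.2031] F [ 0.27  0.54 -1.02] w 1.004 q [-0.55  0.02  1.69 -0.    1.43 -1.85]
yaw 164.66 tilt 0.01
tool delta [0.1907 0.3747 0.0031]
```

View pics/s3.png

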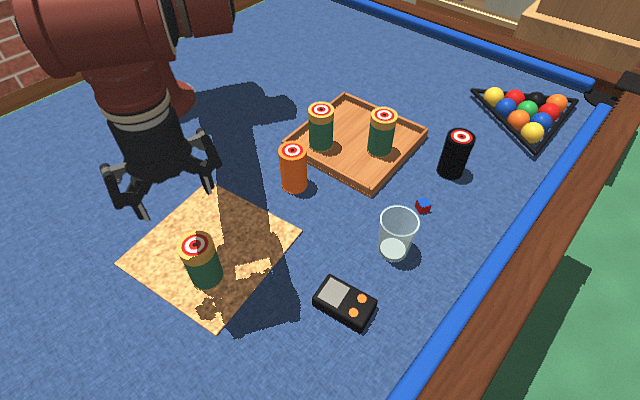

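The first light tin stands on the mat at (200,260). Next is the tin at (0.465, 0.1635).

Request:
apply_moves(commands=[{"linear":[0.01,0.02,0],"delta_rot":[0,0,0],"fingers":0},{"linear":[0.028,0.055,0],"delta_rot":[0,0,0],"fingers":0},{"linear":[0.047,0.093,0],"delta_rot":[0,0,0],"fingers":0},{"linear":[0.066,0.13,0],"delta_rot":[0,0,0],"fingers":0},{"linear":[0.085,0.168,0],"delta_rot":[0,0,0],"fingers":0},{"linear":[0.104,0.205,0],"delta_rot":[0,0,0],"fingers":0},{"linear":[0.123,0.242,0],"delta_rot":[0,0,0],"fingers":0},{"linear":[0.142,0.28,0],"delta_rot":[0,0,0],"fingers":0}])

```text
time: 12.3
tool_pos: [0.4855, 0.0607, 0.2016]
tool_rot: [-0.001, 0.134, 0.991, -0.0]
contact_force: [0.5, 0.3, -0.5]
gripper_width: 1.002
```

Request:
apply_moves(commands=[{"linear":[0.019,0.037,0],"delta_rot":[0,0,0],"fingers":0},{"linear":[0.037,0.072,0],"delta_rot":[0,0,0],"fingers":0},{"linear":[0.046,0.09,0],"delta_rot":[0,0,0],"fingers":0},{"linear":[0.049,0.095,0],"delta_rot":[0,0,0],"fingers":0},{"linear":[0.049,0.095,0.005],"delta_rot":[0,0,0],"fingers":0},{"linear":[0.049,0.095,0.015],"delta_rot":[0,0,0],"fingers":0},{"linear":[0.049,0.095,0.025],"delta_rot":[0,0,0],"fingers":0},{"linear":[0.049,0.095,0.03],"delta_rot":[0,0,0],"fingers":0}])

```text
time: 13.1
tool_pos: [0.4642, 0.1627, 0.1711]
tool_rot: [-0.001, 0.134, 0.991, -0.001]
contact_force: [-0.1, -0.1, -0.1]
gripper_width: 0.999
```

```bash
python3 -c "
from h import *
s=state();im=eyes.grab_frame('wrist');cv2.imwrite('pics/w2.png',im[:,:,::-1])
print(w2px('wrist',(.465,.1635,.113),s))
to(.465,.1635,.06)"
```

```text
[324.20489068 220.25165673]
t 13.15 tcp [0.4639 0.1628 0.1706] F [-0.28  0.55 -0.37] w 1.001 q [ 0.19 -0.23  1.98 -0.    1.39 -1.12]
yaw 164.57 tilt 0.22
tool delta [-0.0008  0.001   0.1106]
```

View pics/w2.png

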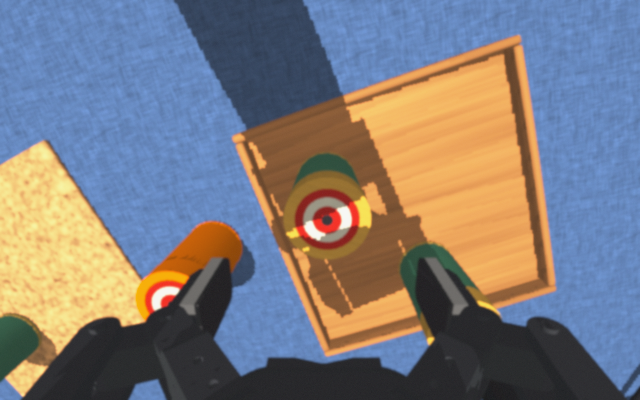

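The lid is at (327,219), centred as predicted. Descend and grip.

Request:
apply_moves(commands=[{"linear":[0,0,0.012],"delta_rot":[0,0,0],"fingers":0},{"linear":[0,0,0.03],"delta_rot":[0,0,0],"fingers":0},{"linear":[0,0,0.05],"delta_rot":[0,0,0],"fingers":0},{"linear":[0,0,0.07],"delta_rot":[0,0,0],"fingers":0},{"linear":[0,0,0.088],"delta_rot":[0,0,0],"fingers":0},{"linear":[0,0,0.102],"delta_rot":[0,0,0],"fingers":0},{"linear":[0,0,0.11],"delta_rot":[0,0,0],"fingers":0},{"linear":[0,0,0.11],"delta_rot":[0,0,0],"fingers":0}])

```text
time: 13.95
tool_pos: [0.4641, 0.1636, 0.062]
tool_rot: [-0.001, 0.134, 0.991, -0.0]
contact_force: [-0.3, -0.5, -0.7]
gripper_width: 1.001
```

Request:
apply_moves(commands=[{"linear":[0,0,0],"delta_rot":[0,0,0],"fingers":30},{"linear":[0,0,0],"delta_rot":[0,0,0],"fingers":50},{"linear":[0,0,0],"delta_rot":[0,0,0],"fingers":70},{"linear":[0,0,0],"delta_rot":[0,0,0],"fingers":90},{"linear":[0,0,0],"delta_rot":[0,0,0],"fingers":255},{"linear":[0,0,0],"delta_rot":[0,0,0],"fingers":255},{"linear":[0,0,0],"delta_rot":[0,0,0],"fingers":255},{"linear":[0,0,0],"delta_rot":[0,0,0],"fingers":255}])

```text
time: 14.75
tool_pos: [0.4658, 0.1642, 0.0645]
tool_rot: [0.001, 0.133, 0.991, 0.0]
contact_force: [-1.2, 1.7, 5.5]
gripper_width: 0.665
```

Request:
apply_moves(commands=[{"linear":[0,0,-0.006],"delta_rot":[0,0,0],"fingers":255},{"linear":[0,0,-0.015],"delta_rot":[0,0,0],"fingers":255},{"linear":[0,0,-0.025],"delta_rot":[0,0,0],"fingers":255},{"linear":[0,0,-0.035],"delta_rot":[0,0,0],"fingers":255},{"linear":[0,0,-0.04],"delta_rot":[0,0,0],"fingers":255},{"linear":[0,0,-0.04],"delta_rot":[0,0,0],"fingers":255},{"linear":[0,0,-0.04],"delta_rot":[0,0,0],"fingers":255},{"linear":[0,0,-0.04],"delta_rot":[0,0,0],"fingers":255}])

```text
time: 15.55
tool_pos: [0.4644, 0.1637, 0.1027]
tool_rot: [-0.001, 0.133, 0.991, -0.0]
contact_force: [0.2, -0.2, -5.4]
gripper_width: 0.667
```

```bash
python3 -c "
from h import *
weigh(8,'scene','pics/s4.png')
to(.44,-.155,.24)"
```

```text
F mean [-0.   -0.01 -5.52] sd [0.23 0.35 0.48] kg 0.563
t 15.95 tcp [0.4649 0.1638 0.1032] F [ 0.17 -0.18 -4.63] w 0.667 q [ 0.19 -0.15  2.03  0.    1.26 -1.12]
yaw 164.65 tilt 0.01
tool delta [-0.0604 -0.314  -0.1368]
```

View pics/s4.png

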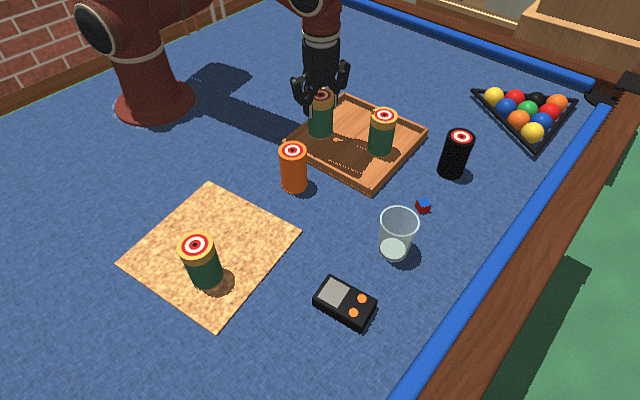

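This one is 0.56 kg, so it is the full tin. I'll set it back in place, move the last light tin, then come back for it.

Request:
apply_moves(commands=[{"linear":[0,0,0.007],"delta_rot":[0,0,0],"fingers":255},{"linear":[0,0,0.018],"delta_rot":[0,0,0],"fingers":255},{"linear":[0,0,0.028],"delta_rot":[0,0,0],"fingers":255},{"linear":[0,0,0.033],"delta_rot":[0,0,0],"fingers":255},{"linear":[0,0,0.036],"delta_rot":[0,0,0],"fingers":255},{"linear":[0,0,0.038],"delta_rot":[0,0,0],"fingers":255},{"linear":[0,0,0.039],"delta_rot":[0,0,0],"fingers":255},{"linear":[0,0,0.039],"delta_rot":[0,0,0],"fingers":255}])

```text
time: 16.75
tool_pos: [0.4653, 0.1639, 0.0647]
tool_rot: [0.0, 0.133, 0.991, 0.0]
contact_force: [0.1, 0.7, -5.7]
gripper_width: 0.668
```

```bash
python3 -c "
from h import *
weigh(3)
to(.465,.1635,.06)"
```

```text
F mean [ 0.29  0.34 -5.18] sd [0.13 0.45 0.41] kg 0.528
t 16.9 tcp [0.4652 0.1639 0.0646] F [ 0.04 -0.1  -5.54] w 0.666 q [ 0.19 -0.1   2.05  0.    1.18 -1.12]
yaw 164.66 tilt 0.05
tool delta [ 0.0001 -0.0004  0.0046]
```

Request:
apply_moves(commands=[{"linear":[0,0,0.0005],"delta_rot":[0,0,0],"fingers":255},{"linear":[0,0,0.001],"delta_rot":[0,0,0],"fingers":255},{"linear":[0,0,0.001],"delta_rot":[0,0,0],"fingers":255},{"linear":[0,0,0.0015],"delta_rot":[0,0,0],"fingers":255},{"linear":[0,0,0.0015],"delta_rot":[0,0,0],"fingers":255},{"linear":[0,0,0.002],"delta_rot":[0,0,0],"fingers":255},{"linear":[0,0,0.002],"delta_rot":[0,0,0],"fingers":255},{"linear":[0,0,0.002],"delta_rot":[0,0,0],"fingers":255}])

```text
time: 17.7
tool_pos: [0.4656, 0.1639, 0.0645]
tool_rot: [0.0, 0.133, 0.991, -0.0]
contact_force: [-7.2, -0.5, 11.3]
gripper_width: 0.664
```

```bash
python3 -c "
from h import *
weigh(3)
to(.465,.1635,.06)"
```

```text
F mean [-6.95 -0.86 11.34] sd [0.25 0.45 0.41] kg -1.156
t 17.85 tcp [0.4655 0.1639 0.0645] F [-7.19 -0.44 11.58] w 0.666 q [ 0.19 -0.1   2.05 -0.    1.18 -1.12]
yaw 164.66 tilt 0.03
tool delta [ 0.0004 -0.0005  0.0045]
```

Contact is firm, so I'll ease off 1 mm, open and rise.

Request:
apply_moves(commands=[{"linear":[0,0,-0.001],"delta_rot":[0,0,0],"fingers":255},{"linear":[0,0,-0.001],"delta_rot":[0,0,0],"fingers":70},{"linear":[0,0,-0.001],"delta_rot":[0,0,0],"fingers":50},{"linear":[0,0,-0.001],"delta_rot":[0,0,0],"fingers":25},{"linear":[0,0,-0.001],"delta_rot":[0,0,0],"fingers":0},{"linear":[0,0,-0.001],"delta_rot":[0,0,0],"fingers":0},{"linear":[0,0,-0.001],"delta_rot":[0,0,0],"fingers":0},{"linear":[0,0,-0.012],"delta_rot":[0,0,0],"fingers":0}])

```text
time: 18.65
tool_pos: [0.4635, 0.1635, 0.073]
tool_rot: [-0.002, 0.134, 0.991, -0.001]
contact_force: [0.2, -0.5, -0.7]
gripper_width: 1.001
```

Request:
apply_moves(commands=[{"linear":[0,0,-0.015],"delta_rot":[0,0,0],"fingers":0},{"linear":[0,0,-0.035],"delta_rot":[0,0,0],"fingers":0},{"linear":[0,0,-0.06],"delta_rot":[0,0,0],"fingers":0},{"linear":[0,0,-0.085],"delta_rot":[0,0,0],"fingers":0},{"linear":[0,0,-0.105],"delta_rot":[0,0,0],"fingers":0},{"linear":[0,0,-0.115],"delta_rot":[0,0,0],"fingers":0},{"linear":[0,0,-0.12],"delta_rot":[0,0,0],"fingers":0},{"linear":[0,0,-0.12],"delta_rot":[0,0,0],"fingers":0}])

```text
time: 19.45
tool_pos: [0.4651, 0.1638, 0.195]
tool_rot: [0.001, 0.134, 0.991, 0.0]
contact_force: [-0.1, 0.0, 0.3]
gripper_width: 1.003
```

```bash
python3 -c "
from h import *
im=weigh(1,'scene','pics/s5.png')
for u,v in((320,109),(384,115)):
    c=redcent(im,u,v,13); print((u,v),c,px2w('scene',c[0],c[1],.113).round(4))
to(.5836,.242,.17)"
```

```text
F mean [-0.08  0.02  0.32] sd [0. 0. 0.] kg -0.033
(320, 109) (np.float64(322.0), np.float64(109.0), np.int32(15), np.int32(11)) [0.4673 0.1666 0.113 ]
(384, 115) (np.float64(386.0), np.float64(114.0), np.int32(15), np.int32(11)) [0.586  0.2468 0.113 ]
t 19.5 tcp [0.4646 0.1638 0.194 ] F [-0.35  0.04  0.46] w 1.001 q [ 0.19 -0.25  1.95  0.    1.43 -1.12]
yaw 164.66 tilt 0.03
tool delta [-0.094   0.1069  0.024 ]
```

View pics/s5.png

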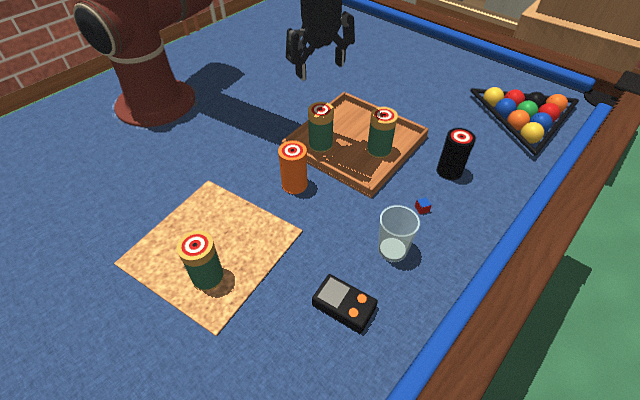

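The full tin stands upright again at (320,125); lid shading is biasing the scene centroids. Moving to the third tin at (0.5836, 0.242).

Request:
apply_moves(commands=[{"linear":[-0.01,0.011,0],"delta_rot":[0,0,0],"fingers":0},{"linear":[-0.028,0.032,0],"delta_rot":[0,0,0],"fingers":0},{"linear":[-0.05,0.057,0],"delta_rot":[0,0,0],"fingers":0},{"linear":[-0.072,0.082,0],"delta_rot":[0,0,0],"fingers":0},{"linear":[-0.087,0.099,0.006],"delta_rot":[0,0,0],"fingers":0},{"linear":[-0.094,0.107,0.015],"delta_rot":[0,0,0],"fingers":0},{"linear":[-0.094,0.107,0.023],"delta_rot":[0,0,0],"fingers":0},{"linear":[-0.094,0.107,0.024],"delta_rot":[0,0,0],"fingers":0}])

```text
time: 20.3
tool_pos: [0.5821, 0.2415, 0.167]
tool_rot: [-0.003, 0.133, 0.991, -0.001]
contact_force: [-0.2, 0.1, -1.2]
gripper_width: 1.0
```

```bash
python3 -c "
from h import *
s=state();im=eyes.grab_frame('wrist');cv2.imwrite('pics/w3.png',im[:,:,::-1])
print(w2px('wrist',(.5836,.242,.113),s))
to(.5836,.242,.06)"
```

```text
[324.08693894 223.75255601]
t 20.35 tcp [0.5823 0.2415 0.168 ] F [ 0.05 -0.16  0.54] w 1.001 q [ 0.28  0.11  1.66 -0.    1.38 -1.03]
yaw 164.65 tilt 0.24
tool delta [-0.0011  0.0008  0.108 ]
```

View pics/w3.png

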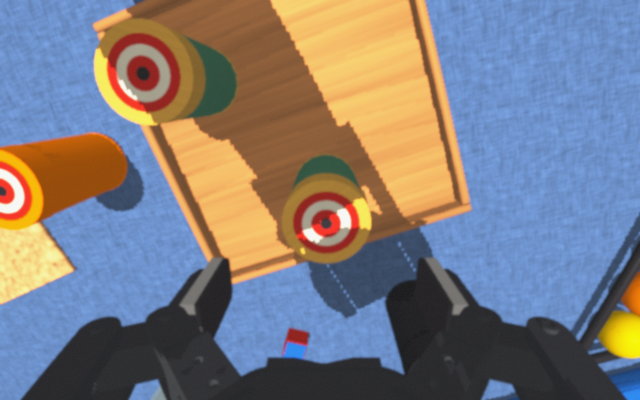

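The lid is at (327,223), as predicted. Descend, grip and lift.

Request:
apply_moves(commands=[{"linear":[0,0,0.012],"delta_rot":[0,0,0],"fingers":0},{"linear":[0,0,0.03],"delta_rot":[0,0,0],"fingers":0},{"linear":[0,0,0.05],"delta_rot":[0,0,0],"fingers":0},{"linear":[0,0,0.07],"delta_rot":[0,0,0],"fingers":0},{"linear":[0,0,0.088],"delta_rot":[0,0,0],"fingers":0},{"linear":[0,0,0.102],"delta_rot":[0,0,0],"fingers":0},{"linear":[0,0,0.109],"delta_rot":[0,0,0],"fingers":0},{"linear":[0,0,0.109],"delta_rot":[0,0,0],"fingers":0}])

```text
time: 21.15
tool_pos: [0.5831, 0.2418, 0.0598]
tool_rot: [-0.001, 0.134, 0.991, -0.0]
contact_force: [0.5, -0.2, -0.1]
gripper_width: 1.0
```

Request:
apply_moves(commands=[{"linear":[0,0,0],"delta_rot":[0,0,0],"fingers":30},{"linear":[0,0,0],"delta_rot":[0,0,0],"fingers":50},{"linear":[0,0,0],"delta_rot":[0,0,0],"fingers":70},{"linear":[0,0,0],"delta_rot":[0,0,0],"fingers":90},{"linear":[0,0,0],"delta_rot":[0,0,0],"fingers":255},{"linear":[0,0,0],"delta_rot":[0,0,0],"fingers":255},{"linear":[0,0,0],"delta_rot":[0,0,0],"fingers":255},{"linear":[0,0,0],"delta_rot":[0,0,0],"fingers":255}])

```text
time: 21.95
tool_pos: [0.5849, 0.2424, 0.0627]
tool_rot: [0.001, 0.133, 0.991, 0.0]
contact_force: [-0.6, 0.7, 4.5]
gripper_width: 0.664
```

Request:
apply_moves(commands=[{"linear":[0,0,-0.006],"delta_rot":[0,0,0],"fingers":255},{"linear":[0,0,-0.015],"delta_rot":[0,0,0],"fingers":255},{"linear":[0,0,-0.025],"delta_rot":[0,0,0],"fingers":255},{"linear":[0,0,-0.035],"delta_rot":[0,0,0],"fingers":255},{"linear":[0,0,-0.04],"delta_rot":[0,0,0],"fingers":255},{"linear":[0,0,-0.04],"delta_rot":[0,0,0],"fingers":255},{"linear":[0,0,-0.04],"delta_rot":[0,0,0],"fingers":255},{"linear":[0,0,-0.04],"delta_rot":[0,0,0],"fingers":255}])

```text
time: 22.75
tool_pos: [0.5835, 0.242, 0.1007]
tool_rot: [-0.0, 0.134, 0.991, -0.0]
contact_force: [0.4, -1.1, -1.7]
gripper_width: 0.666
```

```bash
python3 -c "
from h import *
weigh(8,'scene','pics/s6.png')
to(.44,-.155,.24)"
```

```text
F mean [-0.1   0.05 -1.77] sd [0.52 0.51 0.5 ] kg 0.181
t 23.15 tcp [0.5838 0.2421 0.1011] F [ 0.06 -0.12 -2.42] w 0.667 q [ 0.28  0.18  1.7   0.    1.26 -1.03]
yaw 164.65 tilt 0.01
tool delta [ 0.0336 -0.421  -0.1389]
```

View pics/s6.png

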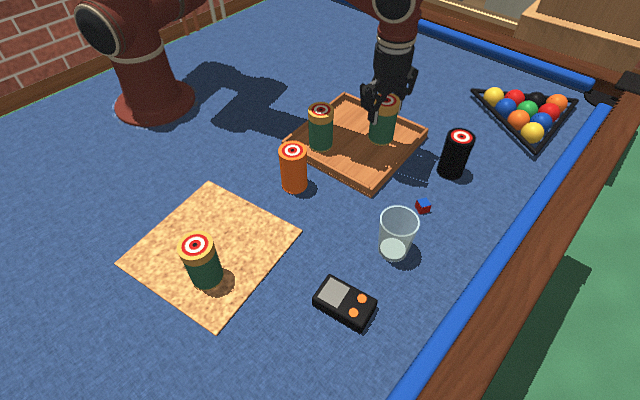

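It weighs 0.18 kg, so it is light. Taking it to the mat at (0.44,-0.155).

Request:
apply_moves(commands=[{"linear":[0,0,-0.01],"delta_rot":[0,0,0],"fingers":255},{"linear":[0,0,-0.03],"delta_rot":[0,0,0],"fingers":255},{"linear":[0,0,-0.055],"delta_rot":[0,0,0],"fingers":255},{"linear":[0,0,-0.08],"delta_rot":[0,0,0],"fingers":255},{"linear":[0,0,-0.105],"delta_rot":[0,0,0],"fingers":255},{"linear":[0,0,-0.125],"delta_rot":[0,0,0],"fingers":255},{"linear":[0,0,-0.135],"delta_rot":[0,0,0],"fingers":255},{"linear":[0,0,-0.139],"delta_rot":[0,0,0],"fingers":255}])

```text
time: 23.95
tool_pos: [0.5845, 0.2423, 0.2424]
tool_rot: [0.001, 0.134, 0.991, 0.001]
contact_force: [0.7, -0.4, -1.5]
gripper_width: 0.666
```

Request:
apply_moves(commands=[{"linear":[0.001,-0.01,0],"delta_rot":[0,0,0],"fingers":255},{"linear":[0.002,-0.03,0],"delta_rot":[0,0,0],"fingers":255},{"linear":[0.005,-0.06,0],"delta_rot":[0,0,0],"fingers":255},{"linear":[0.007,-0.09,0],"delta_rot":[0,0,0],"fingers":255},{"linear":[0.01,-0.12,0],"delta_rot":[0,0,0],"fingers":255},{"linear":[0.012,-0.15,0],"delta_rot":[0,0,0],"fingers":255},{"linear":[0.014,-0.18,0],"delta_rot":[0,0,0],"fingers":255},{"linear":[0.017,-0.21,0],"delta_rot":[0,0,0],"fingers":255}])

```text
time: 24.75
tool_pos: [0.5102, 0.0426, 0.2383]
tool_rot: [-0.002, 0.134, 0.991, -0.0]
contact_force: [-0.6, -0.5, -1.2]
gripper_width: 0.668
```

Request:
apply_moves(commands=[{"linear":[0.002,-0.03,0],"delta_rot":[0,0,0],"fingers":255},{"linear":[0.005,-0.06,0],"delta_rot":[0,0,0],"fingers":255},{"linear":[0.007,-0.09,0],"delta_rot":[0,0,0],"fingers":255},{"linear":[0.01,-0.12,0],"delta_rot":[0,0,0],"fingers":255},{"linear":[0.012,-0.15,0],"delta_rot":[0,0,0],"fingers":255},{"linear":[0.014,-0.18,0],"delta_rot":[0,0,0],"fingers":255},{"linear":[0.016,-0.202,0],"delta_rot":[0,0,0],"fingers":255},{"linear":[0.017,-0.211,0],"delta_rot":[0,0,0],"fingers":255}])

```text
time: 25.55
tool_pos: [0.438, -0.1562, 0.2386]
tool_rot: [-0.001, 0.135, 0.991, 0.0]
contact_force: [-0.1, 0.1, -2.8]
gripper_width: 0.671
```

Request:
apply_moves(commands=[{"linear":[0,0,0.01],"delta_rot":[0,0,0],"fingers":255},{"linear":[0,0,0.03],"delta_rot":[0,0,0],"fingers":255},{"linear":[0,0,0.055],"delta_rot":[0,0,0],"fingers":255},{"linear":[0,0,0.08],"delta_rot":[0,0,0],"fingers":255},{"linear":[0,0,0.105],"delta_rot":[0,0,0],"fingers":255},{"linear":[0,0,0.13],"delta_rot":[0,0,0],"fingers":255},{"linear":[0,0,0.145],"delta_rot":[0,0,0],"fingers":255},{"linear":[0,0,0.155],"delta_rot":[0,0,0],"fingers":255}])

```text
time: 26.35
tool_pos: [0.4384, -0.153, 0.0824]
tool_rot: [-0.002, 0.133, 0.991, 0.001]
contact_force: [0.5, 0.3, -1.3]
gripper_width: 0.666
```

```bash
python3 -c "
from h import *
weigh(4,'scene','pics/s7.png')
to(.44,-.155,.061)"
```

```text
F mean [-0.29 -0.19 -1.92] sd [0.58 0.68 0.41] kg 0.196
t 26.55 tcp [ 0.44   -0.1545  0.0855] F [ 0.46 -0.87 -0.93] w 0.667 q [-0.5  -0.2   2.1   0.    1.24 -1.8 ]
yaw 164.69 tilt 0.01
tool delta [-0.0001 -0.0004  0.0245]
```

View pics/s7.png

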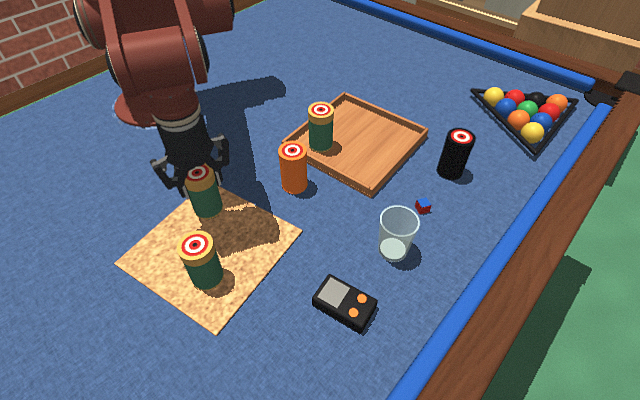

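The tin is over the mat at (203,190), upright and clear of the first. Lowering.

Request:
apply_moves(commands=[{"linear":[0,0,0.006],"delta_rot":[0,0,0],"fingers":255},{"linear":[0,0,0.012],"delta_rot":[0,0,0],"fingers":255},{"linear":[0,0,0.017],"delta_rot":[0,0,0],"fingers":255},{"linear":[0,0,0.02],"delta_rot":[0,0,0],"fingers":255},{"linear":[0,0,0.022],"delta_rot":[0,0,0],"fingers":255},{"linear":[0,0,0.0235],"delta_rot":[0,0,0],"fingers":255},{"linear":[0,0,0.0245],"delta_rot":[0,0,0],"fingers":255},{"linear":[0,0,0.0245],"delta_rot":[0,0,0],"fingers":255}])

```text
time: 27.35
tool_pos: [0.4397, -0.1549, 0.0608]
tool_rot: [0.0, 0.134, 0.991, -0.0]
contact_force: [-0.6, -0.5, -2.1]
gripper_width: 0.666
```

```bash
python3 -c "
from h import *
weigh(3)
to(.44,-.155,.061)"
```

```text
F mean [-0.19 -0.49 -1.86] sd [0.4  0.03 0.31] kg 0.189
t 27.5 tcp [ 0.4398 -0.1549  0.061 ] F [-0.46  0.29 -2.12] w 0.663 q [-0.5  -0.16  2.12  0.    1.18 -1.8 ]
yaw 164.65 tilt 0.02
tool delta [-0.0002 -0.     -0.    ]
```

Request:
apply_moves(commands=[{"linear":[0,0,0.0003],"delta_rot":[0,0,0],"fingers":255},{"linear":[0,0,0.0006],"delta_rot":[0,0,0],"fingers":255},{"linear":[0,0,0.0009],"delta_rot":[0,0,0],"fingers":255},{"linear":[0,0,0.0012],"delta_rot":[0,0,0],"fingers":255},{"linear":[0,0,0.0015],"delta_rot":[0,0,0],"fingers":255},{"linear":[0,0,0.0015],"delta_rot":[0,0,0],"fingers":255},{"linear":[0,0,0.0015],"delta_rot":[0,0,0],"fingers":255},{"linear":[0,0,0.0015],"delta_rot":[0,0,0],"fingers":255}])

```text
time: 28.3
tool_pos: [0.44, -0.155, 0.0607]
tool_rot: [-0.0, 0.133, 0.991, -0.0]
contact_force: [-3.1, 2.3, 8.1]
gripper_width: 0.671
```

```bash
python3 -c "
from h import *
weigh(3)
to(.44,-.155,.061)"
```

```text
F mean [-3.5   2.12  8.62] sd [0.37 0.17 0.69] kg -0.879
t 28.45 tcp [ 0.44   -0.155   0.0607] F [-3.73  1.53  8.26] w 0.668 q [-0.5  -0.16  2.12 -0.    1.18 -1.8 ]
yaw 164.66 tilt 0.0
tool delta [ 0.      0.     -0.0003]
```

It has touched down (+8.6 N). Easing off slightly, opening and rising.

Request:
apply_moves(commands=[{"linear":[0,0,-0.0007],"delta_rot":[0,0,0],"fingers":255},{"linear":[0,0,-0.0007],"delta_rot":[0,0,0],"fingers":70},{"linear":[0,0,-0.0007],"delta_rot":[0,0,0],"fingers":50},{"linear":[0,0,-0.0007],"delta_rot":[0,0,0],"fingers":25},{"linear":[0,0,-0.0007],"delta_rot":[0,0,0],"fingers":0},{"linear":[0,0,-0.0007],"delta_rot":[0,0,0],"fingers":0},{"linear":[0,0,-0.0007],"delta_rot":[0,0,0],"fingers":0},{"linear":[0,0,-0.012],"delta_rot":[0,0,0],"fingers":0}])

```text
time: 29.25
tool_pos: [0.4384, -0.1542, 0.07]
tool_rot: [-0.002, 0.134, 0.991, 0.001]
contact_force: [0.2, -0.1, -0.9]
gripper_width: 1.0
```

Request:
apply_moves(commands=[{"linear":[0,0,-0.015],"delta_rot":[0,0,0],"fingers":0},{"linear":[0,0,-0.035],"delta_rot":[0,0,0],"fingers":0},{"linear":[0,0,-0.06],"delta_rot":[0,0,0],"fingers":0},{"linear":[0,0,-0.085],"delta_rot":[0,0,0],"fingers":0},{"linear":[0,0,-0.105],"delta_rot":[0,0,0],"fingers":0},{"linear":[0,0,-0.12],"delta_rot":[0,0,0],"fingers":0},{"linear":[0,0,-0.125],"delta_rot":[0,0,0],"fingers":0},{"linear":[0,0,-0.125],"delta_rot":[0,0,0],"fingers":0}])

```text
time: 30.05
tool_pos: [0.44, -0.155, 0.1971]
tool_rot: [0.001, 0.133, 0.991, -0.0]
contact_force: [0.6, 0.2, -1.0]
gripper_width: 0.999
```

```bash
python3 -c "
from h import *
weigh(1,'scene','pics/s8.png')
to(.465,.1638,.2)"
```

```text
F mean [ 0.6   0.23 -1.  ] sd [0. 0. 0.] kg 0.102
t 30.1 tcp [ 0.4395 -0.1548  0.1959] F [0.74 0.23 0.96] w 1.001 q [-0.5  -0.32  2.01 -0.    1.45 -1.8 ]
yaw 164.65 tilt 0.03
tool delta [ 0.0597  0.314  -0.0041]
```

View pics/s8.png

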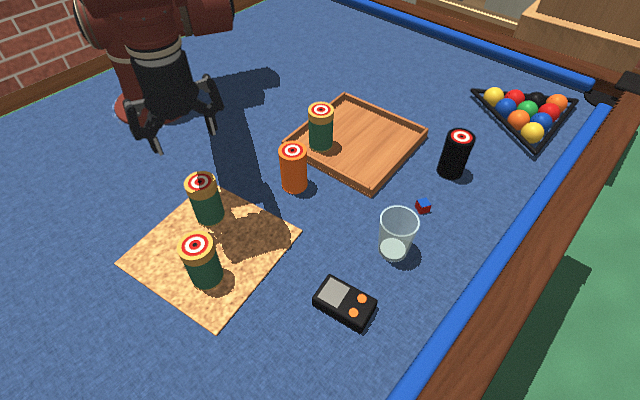

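Both light tins stand on the mat, at (203,200) and (200,260). Back to the full tin.

Request:
apply_moves(commands=[{"linear":[0.003,0.015,0],"delta_rot":[0,0,0],"fingers":0},{"linear":[0.009,0.045,0],"delta_rot":[0,0,0],"fingers":0},{"linear":[0.016,0.085,0],"delta_rot":[0,0,0],"fingers":0},{"linear":[0.024,0.125,0],"delta_rot":[0,0,0],"fingers":0},{"linear":[0.031,0.165,0],"delta_rot":[0,0,0],"fingers":0},{"linear":[0.039,0.205,0],"delta_rot":[0,0,0],"fingers":0},{"linear":[0.046,0.243,0],"delta_rot":[0,0,0],"fingers":0},{"linear":[0.053,0.279,0],"delta_rot":[0,0,0],"fingers":0}])

```text
time: 30.9
tool_pos: [0.4614, 0.1299, 0.1946]
tool_rot: [-0.001, 0.133, 0.991, -0.0]
contact_force: [0.3, 0.8, 0.6]
gripper_width: 1.003
```

Request:
apply_moves(commands=[{"linear":[0.005,0.025,0],"delta_rot":[0,0,0],"fingers":0},{"linear":[0.007,0.035,0],"delta_rot":[0,0,0],"fingers":0},{"linear":[0.007,0.035,0.005],"delta_rot":[0,0,0],"fingers":0},{"linear":[0.007,0.035,0.015],"delta_rot":[0,0,0],"fingers":0},{"linear":[0.007,0.035,0.022],"delta_rot":[0,0,0],"fingers":0},{"linear":[0.007,0.035,0.026],"delta_rot":[0,0,0],"fingers":0},{"linear":[0.007,0.035,0.026],"delta_rot":[0,0,0],"fingers":0},{"linear":[0.007,0.035,0.026],"delta_rot":[0,0,0],"fingers":0}])

```text
time: 31.7
tool_pos: [0.465, 0.1633, 0.1703]
tool_rot: [0.0, 0.134, 0.991, -0.0]
contact_force: [0.4, -0.2, 0.1]
gripper_width: 1.002
```

```bash
python3 -c "
from h import *
s=state();im=eyes.grab_frame('wrist');cv2.imwrite('pics/w4.png',im[:,:,::-1])
print(w2px('wrist',(.465,.1638,.113),s))
to(.465,.1638,.06)"
```

```text
[323.25257131 219.53296952]
t 31.75 tcp [0.4652 0.1635 0.1706] F [ 0.52 -0.93  0.18] w 1.002 q [ 0.19 -0.23  1.98 -0.    1.39 -1.12]
yaw 164.62 tilt 0.03
tool delta [0.0002 0.0003 0.1106]
```

View pics/w4.png

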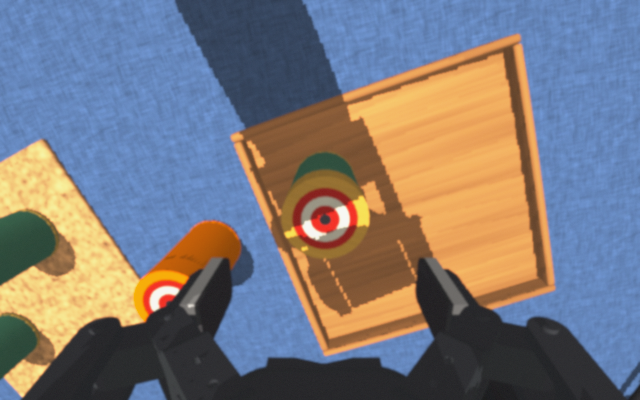

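The lid is at (325,218), centred. Grip and lift it high.

Request:
apply_moves(commands=[{"linear":[0,0,0.012],"delta_rot":[0,0,0],"fingers":0},{"linear":[0,0,0.03],"delta_rot":[0,0,0],"fingers":0},{"linear":[0,0,0.05],"delta_rot":[0,0,0],"fingers":0},{"linear":[0,0,0.07],"delta_rot":[0,0,0],"fingers":0},{"linear":[0,0,0.088],"delta_rot":[0,0,0],"fingers":0},{"linear":[0,0,0.102],"delta_rot":[0,0,0],"fingers":0},{"linear":[0,0,0.11],"delta_rot":[0,0,0],"fingers":0},{"linear":[0,0,0.11],"delta_rot":[0,0,0],"fingers":0}])

```text
time: 32.55
tool_pos: [0.464, 0.1636, 0.0589]
tool_rot: [-0.001, 0.133, 0.991, -0.0]
contact_force: [-0.4, -0.3, 0.9]
gripper_width: 0.998
```

Request:
apply_moves(commands=[{"linear":[0,0,0],"delta_rot":[0,0,0],"fingers":30},{"linear":[0,0,0],"delta_rot":[0,0,0],"fingers":50},{"linear":[0,0,0],"delta_rot":[0,0,0],"fingers":70},{"linear":[0,0,0],"delta_rot":[0,0,0],"fingers":90},{"linear":[0,0,0],"delta_rot":[0,0,0],"fingers":255},{"linear":[0,0,0],"delta_rot":[0,0,0],"fingers":255},{"linear":[0,0,0],"delta_rot":[0,0,0],"fingers":255},{"linear":[0,0,0],"delta_rot":[0,0,0],"fingers":255}])

```text
time: 33.35
tool_pos: [0.4659, 0.1641, 0.0615]
tool_rot: [0.001, 0.133, 0.991, 0.0]
contact_force: [-0.5, 1.1, 5.7]
gripper_width: 0.665
```

Request:
apply_moves(commands=[{"linear":[0,0,-0.006],"delta_rot":[0,0,0],"fingers":255},{"linear":[0,0,-0.015],"delta_rot":[0,0,0],"fingers":255},{"linear":[0,0,-0.03],"delta_rot":[0,0,0],"fingers":255},{"linear":[0,0,-0.05],"delta_rot":[0,0,0],"fingers":255},{"linear":[0,0,-0.07],"delta_rot":[0,0,0],"fingers":255},{"linear":[0,0,-0.09],"delta_rot":[0,0,0],"fingers":255},{"linear":[0,0,-0.105],"delta_rot":[0,0,0],"fingers":255},{"linear":[0,0,-0.11],"delta_rot":[0,0,0],"fingers":255}])

```text
time: 34.15
tool_pos: [0.4659, 0.164, 0.1728]
tool_rot: [0.002, 0.133, 0.991, 0.001]
contact_force: [-1.0, -0.1, -5.1]
gripper_width: 0.666
```

Request:
apply_moves(commands=[{"linear":[0,0,-0.01],"delta_rot":[0,0,0],"fingers":255},{"linear":[0,0,-0.03],"delta_rot":[0,0,0],"fingers":255},{"linear":[0,0,-0.05],"delta_rot":[0,0,0],"fingers":255},{"linear":[0,0,-0.07],"delta_rot":[0,0,0],"fingers":255},{"linear":[0,0,-0.09],"delta_rot":[0,0,0],"fingers":255},{"linear":[0,0,-0.1],"delta_rot":[0,0,0],"fingers":255},{"linear":[0,0,-0.105],"delta_rot":[0,0,0],"fingers":255},{"linear":[0,0,-0.105],"delta_rot":[0,0,0],"fingers":255}])

```text
time: 34.95
tool_pos: [0.4648, 0.1638, 0.2751]
tool_rot: [-0.0, 0.133, 0.991, -0.0]
contact_force: [-1.1, 0.3, -5.3]
gripper_width: 0.669
```

```bash
python3 -c "
from h import *
weigh(8,'scene','pics/s9.png')
cv2.imwrite('pics/top9.png',eyes.grab_frame('top')[:,:,::-1])
to(.465,.1638,.28);print(state()['joint_vel'].round(4))"
```

```text
F mean [-0.18  0.22 -5.59] sd [0.53 0.21 0.3 ] kg 0.57
t 35.4 tcp [0.4648 0.1638 0.2749] F [-0.53 -0.46 -5.44] w 0.666 q [ 0.19 -0.29  1.86 -0.    1.58 -1.12]
yaw 164.66 tilt 0.03
tool delta [-0.0002  0.0001 -0.0051]
[-0.001  -0.0024 -0.0055 -0.0007 -0.0005 -0.0011]
```

View pics/s9.png

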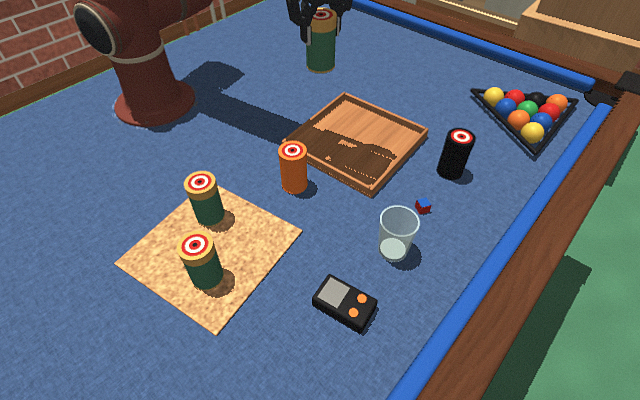

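View pics/top9.png

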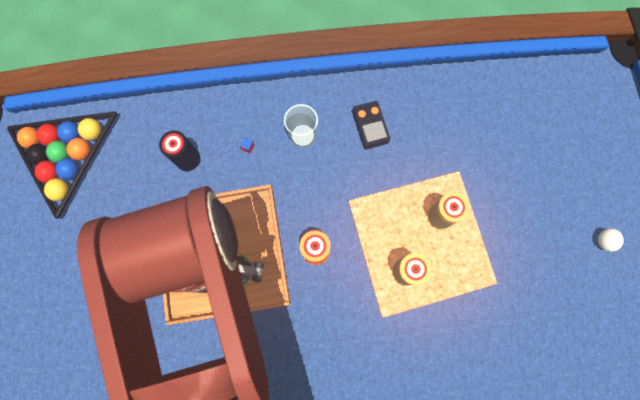

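Both light tins stand upright on the mat, at (414,268) and (453,207) in the top view. The full tin is held upright with its base about 0.22 m up, and the bystanders are at the same pixels as at the start. Handing in.

```bash
python3 -c "
from plant import job_done
print(job_done())"
```

```text
the job is handed in; nothing more can be done
None
```

The job is handed in after about 35 s of robot time. The two light tins are upright on the cork mat and the full tin is held up in the gripper.

- **Weights:** I lifted each tin in turn. They felt like about 0.19, 0.56 and 0.18 kg, so the second one lifted was the full one. I set it back in the tray, moved the other two to the mat, and picked it up again.
- **Placing:** Each tin was lowered until the wrist force showed contact (about 4 to 11 N) before I opened the gripper. The full tin's set-down in the tray also showed about 7 N sideways, so I eased off 1 mm before releasing it. None of the tins tipped.
- **Last checks:**
  - Both light tins stand well inside the mat's edges.
  - The full tin still reads 0.57 kg. It is held upright and almost motionless, with its base about 0.22 m above the table.
  - The glass, chalk, scorer and the two look-alikes are where they were at the start.
- **Disagreement:** After I set the full tin back, the scene camera put the two tray lids 3 to 5 mm off. I took this to be the gripper's shadow on the lids, and the wrist camera later showed both within about 3 px of where I expected.

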